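# Level the fish-tank stand

### The job

The fish tank's low stand slopes because its levelling foot is screwed in too far: stand the yellow spirit level on the stand's board, pointing along the line from the red levelling knob to the opposite end, and let go of it. Then turn the red knob until the bubble rests centred between its two black lines. Last, to prove the stand under load, press the spirit level firmly down onto the board (a push of roughly 1 to 2 kg) and finish while still pressing it there with the bubble centred; leave the other things on the worktop where they are.

Things in the scene. Friction and masses are not known exactly. Their poses are not given: they have to be found in the camera images.
- stand: The low tank stand; it does not slide. Origin on the worktop under its middle, y from the levelling-foot end to the two-plain-feet end, z up. Its board swings about the plain feet (y = +130 mm): the knob turned clockwise seen from above raises the foot end, 4 mm a turn, 335 mm from there (1.9 mrad of slope per rad of knob). It starts with the foot end 4 to 7.5 mrad low; no slope crosswise.
- board_mid (a point): Centre of the top face of the stand's grey board, 68 mm above the worktop when level. The board is 220 mm (its x) by 320 mm (its y) by 18 mm, with steel angles 8 mm high at its corners (28 mm legs); y points from the levelling-foot end to the plain-feet end, z up out of the board.
- knob_grip (a point): Middle of the red round hand knob on the levelling foot's upright stud: a fluted cylinder 42 mm across, 26 mm tall, centre 91 mm above the worktop (underside at 78 mm, some 10 mm over the board's top). It lies 205 mm from the stand's middle at the -y end, 45 mm outside the board, and keeps its height as it turns. Friction 0.06 Nm, several turns either way; it stays as left.
- level: The spirit level: yellow, black ends, 200 mm long (its x), 24 wide (y), 44 tall (z), about 0.28 kg; origin at the centre of its underside, z up. The green vial lies along x in the middle of its top, flush with it (window 62 mm long): grip the level across its 24 mm or press its top anywhere. It starts standing on the worktop, left of the stand.
- bubble (a joint): Place (m) of the pale bubble along the level's x; 0 is the middle of the vial, travel 16 mm either way. The bubble runs to the higher end, 1 mm per mrad of slope along x, and takes about 2 s to settle. It is 14 mm long and the two black lines stand 19 mm apart: it is between them within about 2 mm of 0.
- food_tub: Bystander: white and blue tub with an orange lid, 60 mm across, 75 mm tall, near the stand's far side (beyond it as seen from the robot); origin under its centre.
- mug: Bystander: blue mug, 80 mm across, 90 mm tall, near the stand's far side; origin under its centre.
- tumbler: Bystander: steel tumbler, 70 mm across, 100 mm tall, to the right; origin under its centre.
- screwdriver: Bystander: screwdriver with a red handle lying on the worktop beyond the level, about 200 mm long; origin on its underside.

How it is judged:
By the outcome, as a careful person would: the job done as asked, in the order asked, and still so for the second after the job is handed in, while the arm keeps its last pose, push and grip.
It also fails if it takes over 72 s, if anything falls off the work surface, if the arm or the gripper's body presses on something with over 40 N, if the wrist force passes 120 N, or if a joint passes its speed limit or range.

### The arm

A 7-joint arm with a two-finger parallel gripper is mounted at the origin on the work surface. World frame = base frame: x ahead of the robot, y to its left, z up, the work surface at z = 0. Lengths are in m, angles in rad, forces in N, time in s.
With the tool pointing down it reaches from about 0.425 to 0.875 m from the base axis. Payload 9.9 kg.
Tool frame: the origin (TCP) lies at the very end of the fingers, on their centre line; the grasp point (between the pads) lies 19 mm behind it; z points along the fingers, y is the line along which they close (so a half turn about z gives the same grasp; the last joint's range is limited). The gripper opens to 85 mm and grips with 20 to 120 N. Pads are 22 mm wide; open, the fingers measure 114 mm over their backs; the gripper's body (76 mm by 85 mm) begins 54 mm behind the grasp point. The pads swing forward as they close: fully open they stand 13 mm farther back than shut.
Start: joints at [1.081, 0.576, 0.025, 1.437, -0.015, 1.129, -0.057], TCP at [0.266, -0.62, 0.231] pointing down, gripper open.
Joint ranges: [-2.76, 2.76], [-0.34, 2.15], [-1.52, 1.57], [0.19, 2.46], [-1.09, 4.23], [0.17, 1.99], [-2.82, 2.82]. Speed limits (rad/s): [2.22, 2.22, 3.01, 3.01, 3.14, 3.14, 3.14].

### API

Orientations are given as a unit quaternion [x, y, z, w].
In Python, from cell import r gives the robot as it stands.
- The arm moves only by the shell command python3 steer.py 'ROWS' [OPENING] [FORCE]. ROWS is a JSON list of rows, 1 to 5 of them, each of 6 numbers: dx, dy, dz in m, then a rotation vector rx, ry, rz in rad; each row shifts and turns the commanded pose from where the row before left it, along the tool's axes as they then stand; what a row does not reach is not made up. A row lasts 1/10 s, in which the tool goes at most 0.05 m and 0.15 rad, less where a joint would pass 70% of its speed; a pose out of reach is approached as far as the arm can. OPENING is the finger opening in m, set as the command begins (- or left out keeps the last). The fingers move at their own pace and stop on an object; FORCE is the grip in N (left out, the last holds). Time passes only in rows, so rows that do not move let the fingers close. It prints the time, the measured TCP pose, the force, the opening and the grip force at its end.
- r.state(): the state, without advancing time (a new reading comes with each control period).
- r.grab_frame(name): name is "side" or "top" or "wrist"; returns the picture (384x512x3 uint8, red, green, blue); there is no depth.
- r.get_calibration(name): a dict with "K" (3x3 intrinsics, pixels), "eye" and "rotation" of the camera in the world. Camera axes: x right, y up, looking along -z (the intrinsics and any distortion apply to the point x, -y, -z); pixel columns grow to the right and rows downward; lengths in m; the calibration is good to about 2 mm. The wrist camera is an equidistant fisheye: a pixel r from the principal point sees the ray r / f radians off the axis. A picture is of the moment at which its call begins: read the wrist's pose just before it. get_calibration takes no time and is no camera call; for the wrist camera it gives the pose at the moment of the call.
- r.hand_in(): hands the job in; it is judged then, once.
The state is a dict: "clock": time; "qpos": joint angles; "qvel": joint speeds; "joint_efforts": joint torques, N m; "ee_pos": TCP position; "orientation": TCP orientation; "force": force on the tool from outside, world axes, zero at the start; "wrist_torque": the same for the moment, N m; "opening": finger opening in m; "gripper_force": force on a finger pad.
Only numpy, scipy, OpenCV 4.12 (cv2) and the standard library are available. Lean on these libraries where they do the work, as an engineer would, in place of code of your own. Each camera call takes 0.05 s, during which the arm holds its last target. There are 200 camera calls.

## Working session

There is one attempt and no reset: what is moved stays moved. The work goes in short steps, Python scripts to look and compute and a shell command to move; the robot and the scene stay as the last step left them, time stands still between calls to the robot, and variables do not carry over. Pictures are saved under pics/ and viewed, at most 10 in all, crops included, and the job is handed in when it is done.

```bash
ls; mkdir -p pics; python3 - <<'E'
from cell import r
import cv2,numpy as np
for n in("side","top"):
    f=r.grab_frame(n); cv2.imwrite(f"pics/{n}0.png",f[:,:,::-1]); c=r.get_calibration(n); print(n,c)
print(r.state())
E
```

```text
cell.py
pics
steer.py
side {'K': array([[374.40492636,   0.        , 255.33512079],
       [  0.        , 374.40492636, 189.28053637],
       [  0.        ,   0.        ,   1.        ]]), 'eye': array([0.05790706, 0.72822025, 0.72369499]), 'rotation': array([-0.14076979,  0.45695913,  0.83389239, -0.27567317])}
top {'K': array([[446.57135285,   0.        , 248.6367164 ],
       [  0.        , 446.57135285, 188.8559892 ],
       [  0.        ,   0.        ,   1.        ]]), 'eye': array([ 0.55919548, -0.06811563,  1.26111329]), 'rotation': array([-0.01247089,  0.02260248,  0.70877586, -0.70496127])}
{'clock': 0.1, 'qpos': array([ 1.08119296,  0.57646228,  0.02485329,  1.43781374, -0.01502678,
        1.12895605, -0.05649346]), 'qvel': array([ 2.87415105e-05, -4.48366623e-04, -1.42278664e-03, -2.17773293e-05,
        2.48278203e-03, -8.74860394e-04,  1.38944718e-04]), 'joint_efforts': array([ 5.58330314e-03, -7.67303252e+01,  2.25760102e+00, -2.86605871e+01,
        1.57547055e-02,  8.68929375e-03, -2.89645129e-05]), 'ee_pos': array([ 0.26632118, -0.61982025,  0.23052304]), 'orientation': array([ 9.79483428e-01,  2.01523409e-01, -1.72720978e-04, -7.06698014e-04]), 'force': array([-0.13237725, -0.98034281, -0.37128658]), 'wrist_torque': array([ 0.01619343, -0.00624522, -0.03513948]), 'gripper_force': 0.0, 'opening': 0.08511824015529317}
```
View pics/top0.png

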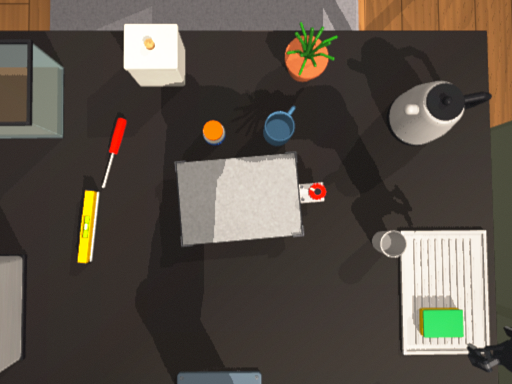

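View pics/side0.png

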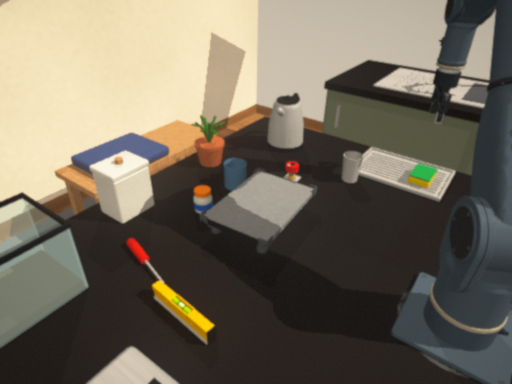

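Top view: level at about (88,227), lying nearly along image vertical; board corners (178,163), (296,153), (302,236), (183,245); red knob (317,192). The side view agrees, with the green vial at (181,304) on top of the level.

```bash
cat > h.py <<'E'
from cell import r
import cv2,numpy as np
from scipy.spatial.transform import Rotation as R
def cal(n):
    c=r.get_calibration(n); return c["K"],np.array(c["eye"]),R.from_quat(c["rotation"]).as_matrix()
def ray(n,uv,z,c=None):
    K,e,M=c or cal(n); uv=np.atleast_2d(uv).astype(float)
    p=(uv-K[:2,2])/[K[0,0],K[1,1]]
    if n=="wrist":
        t=np.hypot(*p.T)[:,None]; p=p*np.sinc(0)*np.tan(t)/np.maximum(t,1e-9)
    d=np.c_[p[:,0],-p[:,1],-np.ones(len(p))]@M.T
    return e+d*((z-e[2])/d[:,2])[:,None]
def mask(f,lo,hi):
    return cv2.inRange(cv2.cvtColor(f,cv2.COLOR_RGB2HSV),lo,hi)
def big(m):
    c=cv2.findContours(m,0,1)[0]; return sorted(c,key=cv2.contourArea)[::-1]
def st():
    s=r.state(); return s["ee_pos"],R.from_quat(s["orientation"])
E
python3 - <<'E'
from h import *
np.set_printoptions(precision=4,suppress=True)
f=r.grab_frame("top")
hsv=cv2.cvtColor(f,cv2.COLOR_RGB2HSV)
y=mask(f,(22,150,120),(38,255,255)); y[:,150:]=0
c=big(y)[0]; b=cv2.minAreaRect(c); print("yellow",b); P=cv2.boxPoints(b); print(ray("top",P,.044)); print("ctr",ray("top",b[0],.044))
g=f[200:260:4,80:102]; print(f[227,78:104].tolist()); 
k=mask(f,(0,150,100),(10,255,255))|mask(f,(172,150,100),(180,255,255)); k[:,:290]=0;k[:,340:]=0;k[:170]=0;k[210:]=0
b=cv2.minEnclosingCircle(big(k)[0]); print("knob",b,ray("top",b[0],.104))
C=[(178,163),(296,153),(302,236),(183,245)]
gr=((hsv[:,:,1]<40)&(hsv[:,:,2]>80)).astype(np.uint8)*255; gr[:,:165]=0;gr[:,306:]=0;gr[:150]=0;gr[250:]=0
c=big(gr)[0]; b=cv2.minAreaRect(c); print("board",b); P=ray("top",cv2.boxPoints(b),.066);print(P,P.mean(0))
s=r.grab_frame("side")
k=mask(s,(0,150,80),(10,255,255))|mask(s,(172,150,80),(180,255,255)); k[:,:270]=0;k[:,310:]=0;k[:150]=0;k[190:]=0
b=cv2.boundingRect(big(k)[0]);print("side knob",b, ray("side",(b[0]+b[2]/2,b[1]+b[3]/2),.091))
g=mask(s,(35,120,80),(80,255,255));g[:280]=0;g[:,:150]=0;g[:,220:]=0
b=cv2.minAreaRect(big(g)[0]);print("vial side",b,ray("side",b[0],.044))
g=mask(f,(35,120,80),(80,255,255));g[:,:60]=0;g[:,120:]=0
b=cv2.minAreaRect(big(g)[0]);print("vial top",b,ray("top",b[0],.044))
cv2.imwrite("pics/crops.png",np.hstack([cv2.resize(f[180:275,60:130,::-1],None,fx=6,fy=6,interpolation=2)[:560],cv2.resize(s[260:355,140:196,::-1],None,fx=6,fy=6,interpolation=2)[:560]]))
E
```

```text
yellow ((86.00000762939453, 226.5), (11.934066772460938, 72.28484344482422), 6.009005546569824)
[[0.4252 0.3795 0.044 ]
 [0.6189 0.3616 0.044 ]
 [0.6154 0.3295 0.044 ]
 [0.4217 0.3477 0.044 ]]
ctr [[0.5199 0.3546 0.044 ]]
[[32, 29, 30], [25, 23, 30], [122, 94, 8], [255, 249, 0], [249, 199, 0], [166, 137, 0], [231, 246, 140], [255, 255, 255], [255, 255, 243], [239, 255, 92], [198, 215, 0], [255, 238, 0], [240, 186, 0], [226, 160, 0], [228, 167, 14], [250, 231, 157], [255, 255, 252], [165, 156, 144], [64, 59, 54], [52, 46, 39], [55, 50, 44], [54, 48, 42], [53, 48, 42], [56, 48, 43], [55, 48, 42], [57, 51, 44]]
knob ((317.2964172363281, 191.13473510742188), 8.777341842651367) [[ 0.6098 -0.2633  0.104 ]]
board ((241.73544311523438, 198.12283325195312), (84.92575073242188, 128.531005859375), 85.44623565673828)
[[ 0.6946  0.1135  0.066 ]
 [ 0.7208 -0.231   0.066 ]
 [ 0.4933 -0.2464  0.066 ]
 [ 0.4685  0.0951  0.066 ]] [ 0.5943 -0.0672  0.066 ]
side knob (285, 160, 15, 14) [[ 0.607  -0.2619  0.091 ]]
vial side ((180.9180145263672, 304.5983581542969), (19.33357048034668, 3.5850327014923096), 39.80556869506836) [[0.5185 0.3609 0.044 ]]
vial top ((85.0, 218.0), (2.0, 0.0), -90.0) [[0.5428 0.3576 0.044 ]]
```

View pics/crops.png

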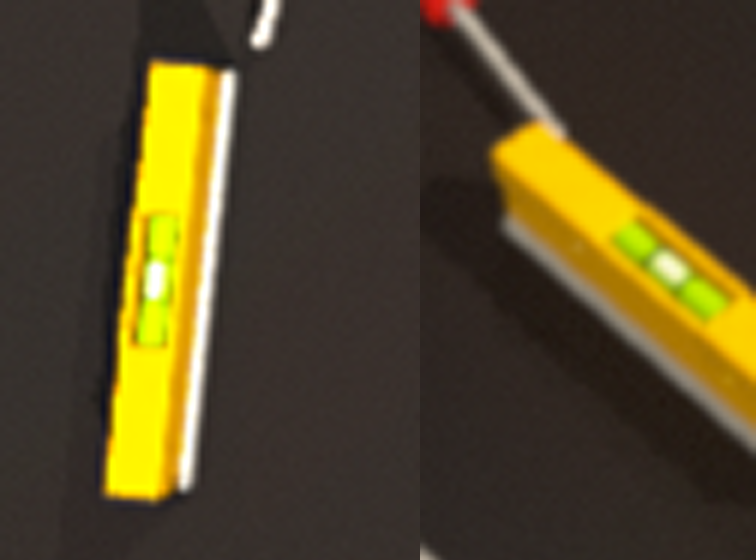

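Crop: level's top face centre is about (85.8,226.5) with its bubble in the vial. I'll go to above the level.

```bash
cat >> h.py <<'E'
def to(x,y,z,yaw=None):
    "tool-frame shift and twist (about tool z) to a world target, tool down"
    p,o=st(); d=o.inv().apply(np.array([x,y,z])-p)
    rv=None
    if yaw is not None:
        t=R.from_euler("z",np.deg2rad(yaw))*R.from_euler("x",np.pi); rv=(o.inv()*t).as_rotvec()
    print("p",p.round(4),"yaw",np.rad2deg(np.arctan2(*o.as_matrix()[[1,0],0])).round(2),"shift",d.round(4),"rv",None if rv is None else rv.round(4),"q7",r.state()["qpos"][6].round(3),"F",r.state()["force"].round(1),"t",r.state()["clock"])
E
A='[[0.035,-0.0277,0,0,0,0],[0.035,-0.0277,0,0,0,0],[0.035,-0.0277,0,0,0,0],[0.035,-0.0277,0,0,0,0]]'; 
python3 steer.py '[[0.035,-0.0277,0,0,0,0],[0.035,-0.0277,0,0,0,0],[0.035,-0.0277,0,0,0,0],[0.035,-0.0277,0,0,0,0]]' 0.085
python3 steer.py '[[0.035,-0.0277,0,0,0,0],[0.035,-0.0277,0,0,0,0],[0.035,-0.0277,0,0,0,0],[0.035,-0.0277,0,0,0,0]]'
python3 steer.py '[[0.035,-0.0277,0,0,0,0],[0.035,-0.0277,0,0,0,0],[0.035,-0.0277,0,0,0,0],[0.035,-0.0277,0,0,0,0]]'
python3 -c 'from h import *; to(.52,.357,.2,174.7)'
```

```text
clock: 0.6
ee_pos: [0.3519, -0.4615, 0.2312]
orientation: [0.98, 0.201, 0.0, -0.0]
force: [2.0, 0.6, 0.1]
opening: 0.0848
gripper_force: 0.0
clock: 1.0
ee_pos: [0.4368, -0.3043, 0.2314]
orientation: [0.979, 0.201, 0.0, 0.0]
force: [0.8, -0.1, -0.8]
opening: 0.0847
gripper_force: 0.0
clock: 1.4
ee_pos: [0.5217, -0.1473, 0.2314]
orientation: [0.979, 0.201, 0.0, 0.0]
force: [0.2, -0.7, -0.0]
opening: 0.085
gripper_force: 0.0
p [ 0.5217 -0.1473  0.2314] yaw 23.25 shift [ 0.1975 -0.464   0.0313] rv [ 1.0000e-04  1.0000e-04 -2.6434e+00] q7 -1.011 F [ 0.2 -0.7 -0. ] t 1.4
```

```bash
python3 steer.py '[[0.018,-0.0422,0,0,0,0],[0.018,-0.0422,0,0,0,0],[0.018,-0.0422,0,0,0,0],[0.018,-0.0422,0,0,0,0]]'>/dev/null
python3 steer.py '[[0.018,-0.0422,0,0,0,0],[0.018,-0.0422,0,0,0,0],[0.018,-0.0422,0,0,0,0],[0.018,-0.0422,0,0,0,0]]'>/dev/null
python3 steer.py '[[0.018,-0.0422,0,0,0,0],[0.018,-0.0422,0,0,0,0],[0.018,-0.0422,0,0,0,0]]'>/dev/null
python3 steer.py '[[0,0,0,0,0,-0.147],[0,0,0,0,0,-0.147],[0,0,0,0,0,-0.147],[0,0,0,0,0,-0.147],[0,0,0,0,0,-0.147]]'>/dev/null
python3 steer.py '[[0,0,0,0,0,-0.147],[0,0,0,0,0,-0.147],[0,0,0,0,0,-0.147],[0,0,0,0,0,-0.147],[0,0,0,0,0,-0.147]]'>/dev/null
python3 steer.py '[[0,0,0,0,0,-0.147],[0,0,0,0,0,-0.147],[0,0,0,0,0,-0.147],[0,0,0,0,0,-0.147],[0,0,0,0,0,-0.147]]'>/dev/null
python3 steer.py '[[0,0,0.02,0,0,-0.147],[0,0,0.02,0,0,-0.147],[0,0,0.02,0,0,-0.147]]'
python3 - <<'E'
from h import *
to(.52,.357,.03,174.7)
c=cal("wrist"); f=r.grab_frame("wrist"); cv2.imwrite("pics/w1.png",f[:,:,::-1]); print(c)
m=mask(f,(20,150,120),(38,255,255)); b=cv2.minAreaRect(big(m)[0]); print(b)
P=ray("wrist",cv2.boxPoints(b),.044,c); print(P.round(4)); print(ray("wrist",b[0],.044,c))
E
```

```text
clock: 4.3
ee_pos: [0.5199, 0.3554, 0.1706]
orientation: [0.042, 0.999, -0.0, 0.0]
force: [0.7, -0.0, 0.0]
opening: 0.085
gripper_force: 0.0
p [0.5199 0.3554 0.1706] yaw 175.18 shift [1.000e-04 1.600e-03 1.406e-01] rv [-0.0001  0.0002  0.0084] q7 0.32 F [ 0.7 -0.   0. ] t 4.3
(array([[297.31863964,   0.        , 256.16386306],
       [  0.        , 297.31863964, 192.37148181],
       [  0.        ,   0.        ,   1.        ]]), array([0.43716113, 0.36363987, 0.31278408]), array([[ 8.40595510e-02, -9.43829204e-01, -3.19562865e-01],
       [ 9.96460691e-01,  7.95271153e-02,  2.72310249e-02],
       [-2.87523776e-04, -3.20720861e-01,  9.47173715e-01]]))
((259.6667175292969, 173.99517822265625), (27.243518829345703, 190.32786560058594), 0.8303154110908508)
[[0.6132 0.3363 0.044 ]
 [0.4215 0.3571 0.044 ]
 [0.4237 0.3811 0.044 ]
 [0.6162 0.3654 0.044 ]]
[[0.51002339 0.36070642 0.044     ]]
```

View pics/w1.png

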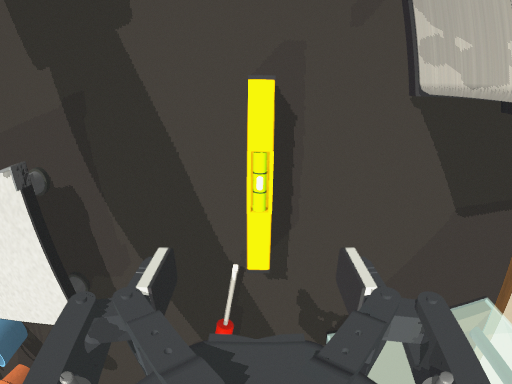

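Wrist view: level centred at (260,175), between the open fingers, with the vial at (260,182). Level ≈ (0.519, 0.359), yaw −5.4°; now going down and gripping.

```bash
python3 steer.py '[[0.001,0.001,0.038,0,0,0.01],[0,0.001,0.04,0,0,0],[0,0.001,0.04,0,0,0],[0,0,0.036,0,0,0],[0,0,0,0,0,0]]'
python3 steer.py '[[0,0,0,0,0,0],[0,0,0,0,0,0],[0,0,0,0,0,0],[0,0,0,0,0,0],[0,0,0,0,0,0]]' 0.0 50
python3 steer.py '[[0,0,0,0,0,0],[0,0,0,0,0,0],[0,0,0,0,0,0]]'
python3 -c 'from h import *; to(.593,-.058,.2,94.25)'
```

```text
clock: 4.85
ee_pos: [0.5173, 0.3564, 0.0132]
orientation: [0.051, 0.999, -0.003, -0.003]
force: [-0.7, -0.5, -0.0]
opening: 0.0852
gripper_force: 0.0
clock: 5.35
ee_pos: [0.5198, 0.3591, 0.0189]
orientation: [0.05, 0.999, 0.0, 0.001]
force: [-0.6, -1.4, 7.7]
opening: 0.0232
gripper_force: 50.0
clock: 5.65
ee_pos: [0.5198, 0.359, 0.0188]
orientation: [0.05, 0.999, 0.0, 0.001]
force: [-0.9, -2.1, 8.3]
opening: 0.0231
gripper_force: 50.0
p [0.5198 0.359  0.0188] yaw 174.26 shift [-0.1149 -0.4075 -0.1814] rv [2.0000e-03 8.0000e-04 1.3964e+00] q7 0.158 F [-0.9 -2.1  8.3] t 5.65
```

```bash
python3 steer.py '[[0,0,-0.03,0,0,0],[0,0,-0.04,0,0,0],[0,0,-0.04,0,0,0],[0,0,-0.03,0,0,0]]'
python3 steer.py '[[-0.0128,-0.0453,0,0,0,0],[-0.0128,-0.0453,0,0,0,0],[-0.0128,-0.0453,0,0,0,0],[-0.0128,-0.0453,0,0,0,0],[-0.0128,-0.0453,0,0,0,0]]'>/dev/null
python3 steer.py '[[-0.0128,-0.0453,0,0,0,0],[-0.0128,-0.0453,0,0,0,0],[-0.0128,-0.0453,0,0,0,0],[-0.0128,-0.0453,0,0,0,0]]'>/dev/null
python3 steer.py '[[0,0,0,0,0,0.14],[0,0,0,0,0,0.14],[0,0,0,0,0,0.14],[0,0,0,0,0,0.14],[0,0,0,0,0,0.14]]'>/dev/null
python3 steer.py '[[0,0,0,0,0,0.14],[0,0,0,0,0,0.14],[0,0,0,0,0,0.14],[0,0,0,0,0,0.14],[0,0,0,0,0,0.14]]'>/dev/null
python3 steer.py '[[0,0,0,0,0,0],[0,0,0,0,0,0]]'
python3 - <<'E'
from h import *
to(.593,-.058,.0888,94.25)
c=cal("wrist"); f=r.grab_frame("wrist"); t=r.grab_frame("top")
cv2.imwrite("pics/w2.png",np.hstack([f[:,:,::-1]]));cv2.imwrite("pics/t2.png",cv2.resize(t[130:270,150:350,::-1],None,fx=4,fy=4,interpolation=2))
k=mask(f,(0,150,90),(10,255,255))|mask(f,(172,150,90),(180,255,255))
for q in big(k)[:3]:
    b=cv2.minEnclosingCircle(q); print(b,ray("wrist",b[0],.1,c))
E
```

```text
clock: 6.05
ee_pos: [0.5192, 0.3591, 0.1601]
orientation: [0.05, 0.999, 0.001, 0.001]
force: [0.5, 0.4, -2.0]
opening: 0.0231
gripper_force: 49.9
clock: 8.15
ee_pos: [0.593, -0.0583, 0.1576]
orientation: [0.68, 0.733, -0.0, 0.0]
force: [0.4, 0.4, -2.4]
opening: 0.023
gripper_force: 50.2
p [ 0.593  -0.0583  0.1576] yaw 94.32 shift [0.0003 0.     0.0688] rv [0.0001 0.0002 0.0011] q7 -0.208 F [ 0.4  0.4 -2.4] t 8.15
((484.0, 321.0), 40.012596130371094) [[ 0.88121087 -0.18662333  0.1       ]]
((495.3387145996094, 353.56451416015625), 3.6871933937072754) [[ 0.96191659 -0.26593278  0.1       ]]
((500.0, 346.0833435058594), 3.083423614501953) [[ 0.96099661 -0.24992351  0.1       ]]
```

View pics/w2.png

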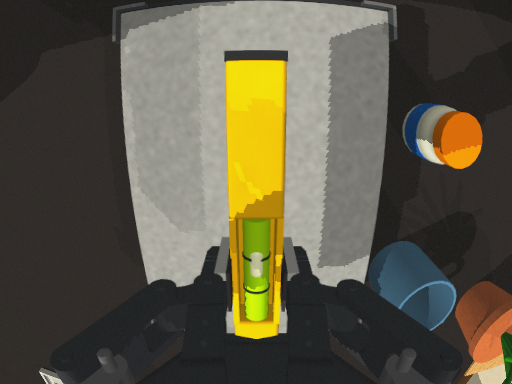

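Wrist view: level centred (col 256) and parallel to the board edges (cols 115–395 at the top end). Lowering.

```bash
python3 steer.py '[[0,0,0.03,0,0,0],[0,0,0.025,0,0,0],[0,0,0.012,0,0,0],[0,0,0.002,0,0,0],[0,0,0,0,0,0]]'
python3 steer.py '[[0,0,0.001,0,0,0],[0,0,0,0,0,0]]'
```

```text
clock: 8.75
ee_pos: [0.5934, -0.0583, 0.0886]
orientation: [0.681, 0.732, 0.0, -0.0]
force: [-0.1, 0.4, -2.7]
opening: 0.023
gripper_force: 50.2
clock: 8.95
ee_pos: [0.5937, -0.0584, 0.0882]
orientation: [0.682, 0.732, 0.001, 0.001]
force: [-1.0, -0.1, -3.2]
opening: 0.023
gripper_force: 50.2
```

```bash
python3 steer.py '[[0,0,0.001,0,0,0],[0,0,0,0,0,0]]'
python3 steer.py '[[0,0,0.001,0,0,0],[0,0,0,0,0,0]]'
```

```text
clock: 9.15
ee_pos: [0.5932, -0.0585, 0.0866]
orientation: [0.682, 0.732, 0.0, 0.0]
force: [-0.8, 0.9, -2.9]
opening: 0.0235
gripper_force: 50.2
clock: 9.35
ee_pos: [0.5933, -0.0585, 0.0862]
orientation: [0.682, 0.732, 0.0, 0.0]
force: [-1.7, -0.3, 5.5]
opening: 0.0231
gripper_force: 51.3
```

```bash
python3 steer.py '[[0,0,0,0,0,0],[0,0,0,0,0,0],[0,0,0,0,0,0]]' 0.06
python3 steer.py '[[0,0,-0.03,0,0,0],[0,0,-0.05,0,0,0],[0,0,-0.04,0,0,0]]' 0.085
python3 - <<'E'
from h import *
to(.608,-.2625,.082,94.25)
f=r.grab_frame("wrist"); t=r.grab_frame("top")
c=cal("wrist"); 
y=mask(t,(18,150,90),(38,255,255)); y[:150]=0;y[250:]=0;y[:,:180]=0;y[:,310:]=0
b=cv2.minAreaRect(big(y)[0]);print(b,ray("top",cv2.boxPoints(b),.112))
cv2.imwrite("pics/v3.png",np.hstack([cv2.resize(f[150:384,150:362,::-1],None,fx=2,fy=2),cv2.resize(t[140:260,160:250,::-1],None,fx=3.9,fy=3.9,interpolation=2)]))
E
```

```text
clock: 9.65
ee_pos: [0.5933, -0.0583, 0.0854]
orientation: [0.682, 0.732, 0.0, 0.0]
force: [0.3, -0.7, 0.9]
opening: 0.0596
gripper_force: 0.0
clock: 9.95
ee_pos: [0.5932, -0.0581, 0.2072]
orientation: [0.681, 0.732, 0.0, -0.0]
force: [0.8, -0.8, -0.2]
opening: 0.0851
gripper_force: 0.0
p [ 0.5932 -0.0581  0.2072] yaw 94.09 shift [-2.050e-01  2.000e-04  1.251e-01] rv [ 0.0003 -0.0005 -0.0028] q7 -0.179 F [ 0.8 -0.8 -0.2] t 9.95
((274.5, 194.5), (9.41357421875, 4.3145551681518555), 78.69007110595703) [[ 0.61216131 -0.14357866  0.112     ]
 [ 0.61428998 -0.15451543  0.112     ]
 [ 0.59045881 -0.15906738  0.112     ]
 [ 0.58833765 -0.14814016  0.112     ]]
```

View pics/v3.png

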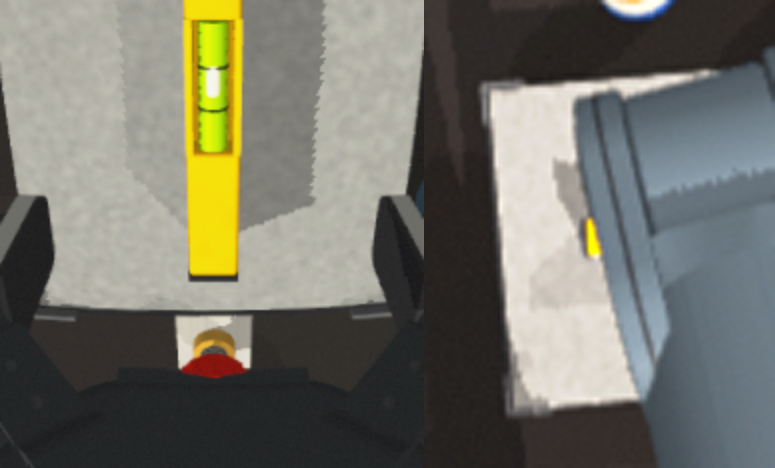

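Wrist crop: bubble at (212,82) is past centre toward the upper (plain-feet) line, still settling; level axis and knob line up (col 213). Rotating the wrist for the knob turn while the bubble settles.

```bash
cat >> h.py <<'E'
def bubble(name=None):
    c=cal("wrist"); f=r.grab_frame("wrist")
    if name: cv2.imwrite(name,f[:,:,::-1])
    h=cv2.cvtColor(f,cv2.COLOR_RGB2HSV).astype(int); g=mask(f,(32,120,70),(75,255,255))
    g=cv2.morphologyEx(g,cv2.MORPH_CLOSE,np.ones((15,15))); q=big(g)[0]
    m=np.zeros_like(g); cv2.drawContours(m,[cv2.convexHull(q)],-1,255,-1); m=cv2.erode(m,np.ones((3,3)))
    v,u=np.nonzero(m); X=ray("wrist",np.c_[u,v],.110,c)[:,:2]
    yax=np.array([-.074,.997]); ctr=(X@yax).max()/2+(X@yax).min()/2; a=(X@yax-ctr)*1e3
    hs=h[v,u]; w=(hs[:,1]<110)&(hs[:,2]>150); b=a[w]
    x=X@[.997,.074]; cen=abs(x-np.median(x))<.003
    bins=np.arange(-30,31,1); prof=[int(hs[cen&(abs(a-k)<.7),2].mean()) if (cen&(abs(a-k)<.7)).any() else -1 for k in bins]
    print("vial",len(u),"len",np.ptp(a).round(1),"ctr y",ctr.round(4),"x",np.median(x).round(4),"bubble n",w.sum(),"range",np.percentile(b,[5,95]).round(1) if len(b) else None,"mean",b.mean().round(2) if len(b) else None)
    print(dict(zip(bins.tolist(),prof)))
E
python3 steer.py '[[0,0,0,0,0,-0.15],[0,0,0,0,0,-0.15],[0,0,0,0,0,-0.15],[0,0,0,0,0,-0.15],[0,0,0,0,0,-0.15]]'>/dev/null
python3 steer.py '[[0,0,0,0,0,-0.15],[0,0,0,0,0,-0.15],[0,0,0,0,0,-0.15],[0,0,0,0,0,-0.15],[0,0,0,0,0,-0.15]]'>/dev/null
python3 steer.py '[[0,0,0,0,0,-0.15],[0,0,0,0,0,-0.15],[0,0,0,0,0,-0.15],[0,0,0,0,0,-0.15],[0,0,0,0,0,-0.15]]'>/dev/null
python3 steer.py '[[0,0,0,0,0,-0.15],[0,0,0,0,0,-0.15],[0,0,0,0,0,-0.1],[0,0,0,0,0,0],[0,0,0,0,0,0]]'
python3 -c 'from h import *; to(.608,-.2625,.12,94.25); bubble("pics/w4.png")
c=cal("wrist");f=r.grab_frame("wrist")
k=mask(f,(0,150,60),(10,255,255))|mask(f,(172,150,60),(180,255,255))
for q in big(k)[:3]:
    b=cv2.minEnclosingCircle(q); print(b,ray("wrist",b[0],.1,c))
'
```

```text
clock: 12.05
ee_pos: [0.593, -0.0584, 0.2049]
orientation: [-0.543, 0.84, 0.0, -0.0]
force: [0.2, 0.2, -0.8]
opening: 0.0847
gripper_force: 0.0
p [ 0.593  -0.0584  0.2049] yaw -114.28 shift [ 0.1798 -0.0977  0.0848] rv [ 4.0000e-04 -9.0000e-04  2.6436e+00] q7 2.069 F [ 0.2  0.2 -0.8] t 12.05
vial 816 len 57.5 ctr y -0.1014 x 0.5857 bubble n 101 range [-0.3 11.7] mean 5.46
{-30: -1, -29: 217, -28: 235, -27: 244, -26: 243, -25: 244, -24: 244, -23: 244, -22: 244, -21: 244, -20: 244, -19: 244, -18: 244, -17: 244, -16: 244, -15: 243, -14: 244, -13: 244, -12: 244, -11: 244, -10: 206, -9: 140, -8: 212, -7: 244, -6: 244, -5: 244, -4: 244, -3: 244, -2: 244, -1: 245, 0: 246, 1: 246, 2: 246, 3: 246, 4: 245, 5: 245, 6: 246, 7: 246, 8: 246, 9: 225, 10: 204, 11: 236, 12: 243, 13: 244, 14: 245, 15: 244, 16: 245, 17: 244, 18: 244, 19: 245, 20: 244, 21: 244, 22: 244, 23: 244, 24: 244, 25: 244, 26: 245, 27: 245, 28: 244, 29: 243, 30: -1}
((145.42156982421875, 3.0), 25.59807014465332) [[ 0.60899737 -0.2508717   0.1       ]]
((0.5, 168.5), 25.505001068115234) [[ 0.84834932 -0.20307836  0.1       ]]
```

View pics/w4.png

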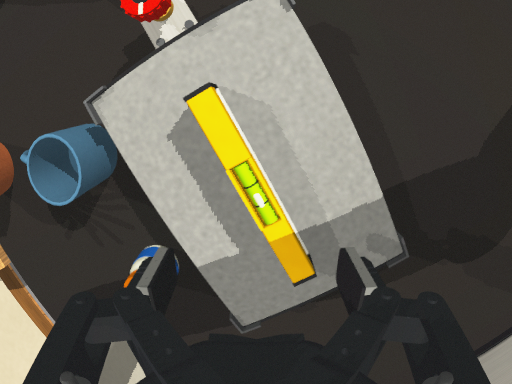

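Wrist view: vial at (255,192), bubble at (262,199) displaced toward the plain-feet end, ≈ +5.1 mm from the lines' middle, so the knob needs ≈ 2.7 rad clockwise. Moving over the knob at (145,5 px).

```bash
python3 steer.py '[[0.036,-0.0195,0,0,0,0],[0.036,-0.0195,0,0,0,0],[0.036,-0.0195,0,0,0,0],[0.036,-0.0195,0,0,0,0],[0.036,-0.0195,0,0,0,0]]'>/dev/null
python3 steer.py '[[0,0,0.03,0,0,0],[0,0,0,0,0,0]]'
python3 - <<'E'
from h import *
to(.608,-.2625,.082)
c=cal("wrist");f=r.grab_frame("wrist")
k=mask(f,(0,150,60),(10,255,255))|mask(f,(172,150,60),(180,255,255)); k[:,:60]=0
for q in big(k)[:3]:
    b=cv2.minEnclosingCircle(q); print(b,cv2.boundingRect(q),ray("wrist",b[0],.098,c))
cv2.imwrite("pics/w5.png",f[:,:,::-1])
E
```

```text
clock: 12.85
ee_pos: [0.6066, -0.2641, 0.1718]
orientation: [-0.542, 0.84, 0.002, -0.002]
force: [-1.2, 0.0, -0.4]
opening: 0.0852
gripper_force: 0.0
p [ 0.6066 -0.2641  0.1718] yaw -114.32 shift [-0.0022 -0.0011  0.0898] rv None q7 2.397 F [-1.2  0.  -0.4] t 12.85
((254.99716186523438, 205.23703002929688), 30.303009033203125) (226, 175, 58, 59) [[ 0.60699068 -0.26221414  0.098     ]]
((60.0, 290.0), 22.000099182128906) (60, 268, 13, 45) [[ 0.84236936 -0.25755673  0.098     ]]
((255.5, 235.0), 0.5001000165939331) (255, 235, 2, 1) [[ 0.61733729 -0.23842433  0.098     ]]
```

View pics/w5.png

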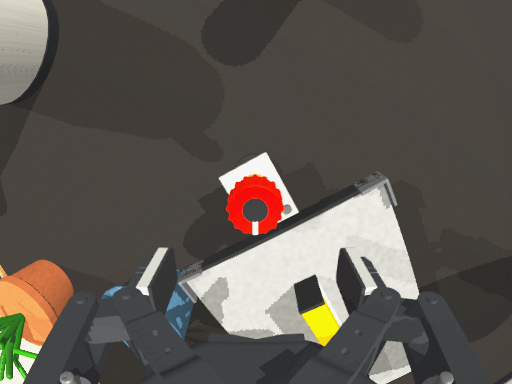

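Wrist view: knob at (255,205), i.e. (0.607, −0.262), between the open fingers. Descending and gripping.

```bash
python3 steer.py '[[-0.001,-0.0005,0.03,0,0,0],[-0.001,0,0.035,0,0,0],[0,0,0.024,0,0,0],[0,0,0,0,0,0]]'
python3 steer.py '[[0,0,0,0,0,0],[0,0,0,0,0,0],[0,0,0,0,0,0],[0,0,0,0,0,0],[0,0,0,0,0,0]]' 0.0 40
python3 -c 'from h import *; to(.607,-.2622,.083)'
```

```text
clock: 13.3
ee_pos: [0.6088, -0.2595, 0.0846]
orientation: [-0.545, 0.839, 0.001, -0.001]
force: [-0.4, -1.4, -1.0]
opening: 0.0849
gripper_force: 0.0
clock: 13.8
ee_pos: [0.6095, -0.26, 0.0883]
orientation: [-0.544, 0.839, 0.0, -0.0]
force: [-7.3, 3.6, 10.8]
opening: 0.0405
gripper_force: 40.2
p [ 0.6095 -0.26    0.0883] yaw -114.07 shift [0.0031 0.0014 0.0053] rv None q7 2.323 F [-7.3  3.6 10.8] t 13.8
```

```bash
python3 steer.py '[[0,0,0,0,0,0],[0,0,0,0,0,0],[0.003,0.0005,0,0,0,0],[0,0,0,0,0,0]]' 0.06
python3 -c 'from h import *; to(.607,-.2622,.086)'
python3 steer.py '[[0,0,0,0,0,0],[0,0,0,0,0,0],[0,0,0,0,0,0],[0,0,0,0,0,0]]' 0.0 30
python3 -c 'from h import *; to(.607,-.2622,.086)'
```

```text
clock: 14.2
ee_pos: [0.6081, -0.2641, 0.0863]
orientation: [-0.544, 0.839, -0.0, -0.0]
force: [-0.2, -0.1, -0.4]
opening: 0.0602
gripper_force: 0.0
p [ 0.6081 -0.2641  0.0863] yaw -114.14 shift [-0.0013  0.0018  0.0003] rv None q7 2.326 F [-0.2 -0.1 -0.4] t 14.2
clock: 14.6
ee_pos: [0.6078, -0.2634, 0.0866]
orientation: [-0.544, 0.839, 0.0, -0.0]
force: [-4.2, -0.1, 6.0]
opening: 0.0411
gripper_force: 30.3
p [ 0.6078 -0.2634  0.0866] yaw -114.1 shift [-0.0008  0.0012  0.0006] rv None q7 2.326 F [-4.2 -0.1  6. ] t 14.6
```

```bash
python3 steer.py '[[0,0,0,0,0,0.15],[0,0,0,0,0,0.15],[0,0,0,0,0,0.15],[0,0,0,0,0,0.15],[0,0,0,0,0,0.15]]'
python3 steer.py '[[0,0,0,0,0,0.15],[0,0,0,0,0,0.15],[0,0,0,0,0,0.15],[0,0,0,0,0,0.15],[0,0,0,0,0,0.15]]'|grep force
python3 steer.py '[[0,0,0,0,0,0.15],[0,0,0,0,0,0.15],[0,0,0,0,0,0.15],[0,0,0,0,0,0.15],[0,0,0,0,0,0.15]]'|grep force
python3 steer.py '[[0,0,0,0,0,0.15],[0,0,0,0,0,0.15],[0,0,0,0,0,0.15],[0,0,0,0,0,0],[0,0,0,0,0,0]]'
python3 -c 'from h import *; to(.607,-.2622,.22)'
```

```text
clock: 15.1
ee_pos: [0.6069, -0.2625, 0.0865]
orientation: [-0.196, 0.981, 0.001, -0.001]
force: [-8.6, 3.4, 8.1]
opening: 0.0408
gripper_force: 30.6
force: [-8.0, 7.0, 7.4]
gripper_force: 30.6
force: [-4.4, 8.6, 5.6]
gripper_force: 30.4
clock: 16.6
ee_pos: [0.6085, -0.2602, 0.0865]
orientation: [0.699, 0.715, 0.001, -0.001]
force: [-2.4, 8.5, 6.2]
opening: 0.0409
gripper_force: 30.7
p [ 0.6085 -0.2602  0.0865] yaw 91.33 shift [-0.0016 -0.0015 -0.1335] rv None q7 0.019 F [-2.4  8.5  6.2] t 16.6
```

```bash
python3 steer.py '[[0,0,0,0,0,0],[0,0,0,0,0,0],[0,0,0,0,0,0]]' 0.085
python3 steer.py '[[0,0,-0.04,0,0,0],[0,0,-0.04,0,0,0],[0,0,-0.04,0,0,0]]'>/dev/null
python3 steer.py '[[0.05,0,0,0,0,0],[0.05,0.003,0,0,0,0],[0.05,0.003,0,0,0,0],[0.05,0.003,0,0,0,0],[0.004,0.003,0,0,0,0]]'>/dev/null
python3 steer.py '[[0,0,0,0,0,0],[0,0,0,0,0,0],[0,0,0,0,0,0],[0,0,0,0,0,0],[0,0,0,0,0,0]]'>/dev/null
python3 steer.py '[[0,0,0,0,0,0],[0,0,0,0,0,0],[0,0,0,0,0,0],[0,0,0,0,0,0],[0,0,0,0,0,0]]'
python3 -c 'from h import *; to(.593,-.058,.12,94.25); bubble("pics/w6.png")'
```

```text
clock: 16.9
ee_pos: [0.6083, -0.2638, 0.0862]
orientation: [0.7, 0.714, -0.0, 0.0]
force: [0.0, 0.2, 0.4]
opening: 0.0814
gripper_force: 0.0
clock: 18.7
ee_pos: [0.6159, -0.0594, 0.2063]
orientation: [0.7, 0.715, 0.0, -0.0]
force: [-0.4, 0.4, 0.7]
opening: 0.085
gripper_force: 0.0
p [ 0.6159 -0.0594  0.2063] yaw 91.21 shift [ 0.0019 -0.0229  0.0863] rv [-0.    -0.    -0.053] q7 -0.241 F [-0.4  0.4  0.7] t 18.7
vial 1643 len 210.9 ctr y -0.3927 x 0.991 bubble n 258 range [-85.5 -24.8] mean -53.68
{-30: 119, -29: 112, -28: 127, -27: 105, -26: -1, -25: 131, -24: 102, -23: 153, -22: 126, -21: 126, -20: 121, -19: 110, -18: 100, -17: 102, -16: 97, -15: -1, -14: 78, -13: -1, -12: 77, -11: 68, -10: 81, -9: 72, -8: -1, -7: 77, -6: 68, -5: 81, -4: 75, -3: -1, -2: 80, -1: 70, 0: 76, 1: 74, 2: 74, 3: 80, 4: 71, 5: 77, 6: 76, 7: 76, 8: 82, 9: -1, 10: 84, 11: 77, 12: -1, 13: 82, 14: -1, 15: 86, 16: 79, 17: 95, 18: 84, 19: -1, 20: 88, 21: 87, 22: 96, 23: 87, 24: 95, 25: 88, 26: 86, 27: 93, 28: 93, 29: 89, 30: 93}
```

The mask took the plant; restrict it to near the board middle and re-measure.

```bash
sed -i 's|q=big(g)\[0\]$|q=[q for q in big(g) if np.linalg.norm(ray("wrist",q.reshape(-1,2).mean(0),.11,c)[0,:2]-[.593,-.058])<.05][0]|' h.py
python3 -c 'from h import *; bubble("pics/w6.png")'
```

```text
vial 830 len 57.6 ctr y -0.1004 x 0.5871 bubble n 99 range [-6.2  5.4] mean -0.53
{-30: -1, -29: 239, -28: 242, -27: 241, -26: 241, -25: 240, -24: 240, -23: 239, -22: 239, -21: 239, -20: 236, -19: 235, -18: 236, -17: 237, -16: 240, -15: 240, -14: 240, -13: 240, -12: 241, -11: 195, -10: 113, -9: 224, -8: 237, -7: 236, -6: 236, -5: 239, -4: 240, -3: 240, -2: 240, -1: 242, 0: 241, 1: 238, 2: 235, 3: 235, 4: 236, 5: 238, 6: 239, 7: 241, 8: 214, 9: 84, 10: 201, 11: 237, 12: 238, 13: 238, 14: 240, 15: 240, 16: 241, 17: 239, 18: 240, 19: 240, 20: 239, 21: 241, 22: 239, 23: 236, 24: 238, 25: 238, 26: 240, 27: 242, 28: 235, 29: 198, 30: -1}
```

Bubble at −0.53 with the lines' middle at −0.6: centred. Now close the fingers and press on the level's top 55 mm off its middle toward the knob, so the vial stays visible.

```bash
python3 steer.py '[[0,0,0,0,0,-0.053],[0,0,0,0,0,0],[0,0,0,0,0,0],[0,0,0,0,0,0],[0,0,0,0,0,0]]' 0.0
python3 -c 'from h import *; to(.597,-.113,.118,94.25)'
```

```text
clock: 19.3
ee_pos: [0.6159, -0.0595, 0.2063]
orientation: [0.681, 0.733, -0.0, 0.0]
force: [-0.5, 0.1, 0.1]
opening: 0.0118
gripper_force: 0.0
p [ 0.6159 -0.0595  0.2063] yaw 94.2 shift [-0.052  -0.0228  0.0883] rv [-0.      0.     -0.0008] q7 -0.197 F [-0.5  0.1  0.1] t 19.3
```

```bash
python3 steer.py '[[-0.026,-0.0114,0,0,0,0],[-0.026,-0.0114,0,0,0,0],[0,0,0.04,0,0,0],[0,0,0.03,0,0,0],[0,0,0.016,0,0,0]]'
python3 steer.py '[[0,0,0,0,0,0],[0,0,0,0,0,0]]'
python3 -c 'from h import *; to(.597,-.113,.112,94.25); bubble()'
```

```text
clock: 19.8
ee_pos: [0.5957, -0.1134, 0.118]
orientation: [0.681, 0.732, -0.001, -0.001]
force: [-0.3, -0.6, -0.7]
opening: 0.0002
gripper_force: 0.0
clock: 20.0
ee_pos: [0.5973, -0.1129, 0.1207]
orientation: [0.68, 0.733, 0.0, -0.0]
force: [0.0, 0.3, -0.2]
opening: 0.0003
gripper_force: 0.0
p [ 0.5973 -0.1129  0.1207] yaw 94.24 shift [-0.0001 -0.0003  0.0087] rv [ 0.0002 -0.0002 -0.0003] q7 -0.167 F [ 0.   0.3 -0.2] t 20.0
vial 2314 len 56.9 ctr y -0.1007 x 0.5867 bubble n 270 range [-6.1  5.6] mean -0.02
{-30: -1, -29: 229, -28: 230, -27: 230, -26: 230, -25: 230, -24: 230, -23: 230, -22: 230, -21: 230, -20: 230, -19: 230, -18: 230, -17: 230, -16: 230, -15: 230, -14: 230, -13: 230, -12: 230, -11: 210, -10: 94, -9: 126, -8: 230, -7: 232, -6: 234, -5: 234, -4: 234, -3: 234, -2: 234, -1: 234, 0: 234, 1: 234, 2: 234, 3: 234, 4: 234, 5: 232, 6: 230, 7: 229, 8: 230, 9: 119, 10: 112, 11: 226, 12: 230, 13: 230, 14: 230, 15: 230, 16: 230, 17: 230, 18: 230, 19: 230, 20: 230, 21: 230, 22: 230, 23: 230, 24: 230, 25: 230, 26: 230, 27: 230, 28: 230, 29: 230, 30: -1}
```

```bash
python3 steer.py '[[0,0,0.004,0,0,0],[0,0,0.004,0,0,0],[0,0,0.001,0,0,0],[0,0,0,0,0,0]]'
python3 steer.py '[[0,0,0.002,0,0,0],[0,0,0,0,0,0]]'
```

```text
clock: 20.45
ee_pos: [0.5974, -0.1131, 0.1122]
orientation: [0.681, 0.733, 0.0, 0.001]
force: [-1.3, -0.1, 6.6]
opening: 0.0
gripper_force: 3.3
clock: 20.65
ee_pos: [0.5978, -0.1131, 0.1121]
orientation: [0.681, 0.733, 0.0, 0.001]
force: [-7.0, 0.5, 24.9]
opening: -0.0001
gripper_force: 12.8
```

```bash
python3 steer.py '[[0,0,-0.001,0,0,0],[0,0,0,0,0,0],[0,0,0,0,0,0],[0,0,0,0,0,0],[0,0,0,0,0,0]]'
python3 steer.py '[[0,0,0,0,0,0],[0,0,0,0,0,0],[0,0,0,0,0,0],[0,0,0,0,0,0],[0,0,0,0,0,0]]'
python3 steer.py '[[0,0,0,0,0,0],[0,0,0,0,0,0],[0,0,0,0,0,0],[0,0,0,0,0,0],[0,0,0,0,0,0]]'
python3 -c 'from h import *; to(.597,-.113,.112,94.25); bubble("pics/w7.png")'
```

```text
clock: 21.15
ee_pos: [0.5975, -0.1131, 0.1121]
orientation: [0.681, 0.733, 0.0, 0.001]
force: [-4.7, -0.5, 16.3]
opening: -0.0002
gripper_force: 7.9
clock: 21.65
ee_pos: [0.5976, -0.1131, 0.1122]
orientation: [0.681, 0.733, 0.0, 0.001]
force: [-4.4, 0.2, 15.7]
opening: -0.0001
gripper_force: 7.9
clock: 22.15
ee_pos: [0.5976, -0.113, 0.1121]
orientation: [0.681, 0.733, 0.0, 0.001]
force: [-3.9, 0.2, 16.5]
opening: 0.0001
gripper_force: 7.9
p [ 0.5976 -0.113   0.1121] yaw 94.23 shift [ 0.0001 -0.0006  0.0001] rv [ 0.0019  0.001  -0.0003] q7 -0.175 F [-3.9  0.2 16.5] t 22.15
vial 2649 len 57.5 ctr y -0.1008 x 0.5869 bubble n 308 range [-5.8  6.1] mean 0.2
{-30: -1, -29: 225, -28: 226, -27: 226, -26: 227, -25: 227, -24: 227, -23: 226, -22: 226, -21: 226, -20: 226, -19: 226, -18: 226, -17: 227, -16: 227, -15: 227, -14: 227, -13: 226, -12: 226, -11: 218, -10: 108, -9: 130, -8: 226, -7: 227, -6: 229, -5: 228, -4: 228, -3: 228, -2: 228, -1: 228, 0: 228, 1: 227, 2: 228, 3: 228, 4: 228, 5: 228, 6: 226, 7: 224, 8: 225, 9: 143, 10: 122, 11: 222, 12: 225, 13: 225, 14: 225, 15: 225, 16: 225, 17: 225, 18: 225, 19: 225, 20: 225, 21: 225, 22: 225, 23: 225, 24: 225, 25: 225, 26: 225, 27: 225, 28: 225, 29: 225, 30: -1}
```

View pics/w7.png

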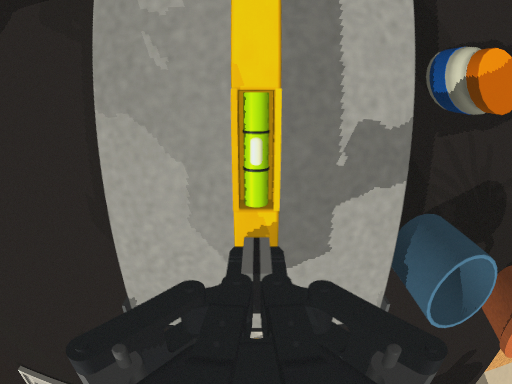

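The picture shows the bubble at (257,151), centred between the lines at rows 132 and 170. The fingers are pressing the level with a steady 16 N, so I'm handing in.

```bash
python3 -c 'from cell import r; print(r.hand_in())'
```

```text
the job is handed in; nothing more can be done
None
```

The job is handed in at about 22 s: the level stands on the board along the knob line, the knob was turned about 2.7 rad clockwise, and the bubble is centred to within about 0.5 mm while the arm presses the level down with about 16 N (1.6 kg).

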